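Load the weight hanger and hold it up

ROBOT

A 6-joint arm with a two-finger parallel gripper is mounted at the origin on a cart in front of the work surface, level with it; the furniture and walls round the work are solid. World frame = base frame: x ahead of the robot, y to its left, z up, the work surface at z = 0. Lengths are in m, angles in rad, forces in N, time in s.
With the tool pointing down it reaches from about 0.25 to 0.8 m from the base axis. Payload 8.5 kg.
Tool frame: the origin (TCP) lies on the centre line of the jaws, within the pads' length; the fingertips stand 8 mm ahead of it and the grasp point (between the pads) lies 11 mm behind it; z points along the fingers, y is the direction in which the jaws open and shut (so a half turn about z gives the same grasp; the last joint's range is limited). The gripper opens to 85 mm and grips with 20 to 120 N. Pads are 22 mm wide; open, the fingers measure 114 mm over their backs; the gripper's body (76 mm by 85 mm) begins 54 mm behind the grasp point. The pads swing forward as they close: fully open they stand 13 mm farther back than shut.
Start: joints at [1.255, 0.238, -0.013, 1.319, 0, 1.571], TCP at [0.163, 0.499, 0.239] pointing down, gripper open.
Joint ranges: [-2.66, 2.66], [-1.03, 1.9], [-1.14, 1.46], [-1.82, 2.27], [-1.45, 1.34], [-3.14, 3.14]. Speed limits (rad/s): [2.22, 2.22, 2.79, 3.14, 3.14, 3.14].

INTERFACE

Orientations are given as a unit quaternion [w, x, y, z].
In Python, from plant import manip gives the robot as it stands.
- The arm moves only by the tool arm_command, never from a script. Its argument "motion" is a list that holds one entry, the list of rows, each a list of 7 numbers: the gripper's target within -1 to 1 (fully open at 1, half-way at 0, shut at -1), then the shift along the tool's x, y, z in m, then the turn, a rotation vector about the tool's x, y, z in degrees. In form: [[[fingers, x, y, z, ax, ay, az], ...]]. A call has 1 to 20 rows; each row is the pose to reach, as a shift and turn from the pose commanded when the call began, along the tool's axes at that moment; what a row does not reach only later rows make up. A row lasts 1/12 s, in which the tool goes at most 41.7 mm and 7.16 degrees, less where a joint would pass 70% of its speed; a pose out of reach is approached as far as the arm can. A call with a gripper value outside its range is refused whole. The fingers move at their own pace and stop on an object; "grip_force" is the grip in N (left out, the last holds). Time passes only in rows, so rows that repeat a pose let the fingers close. It gives the time, the measured TCP pose, the force and the opening at its end, in the units of the state.
- manip.state(): the state, without advancing time (a new reading comes with each control period).
- manip.grab_frame(name): name is "scene" or "side" or "wrist"; returns (picture, depth): 420x560x3 uint8, red, green, blue; 420x560 float32, m along the optical axis (not along the pixel's ray), 0 where there is no reading.
- manip.camera_params(name): a dict with "K" (3x3 intrinsics, pixels), "R" (3x3) and "t" (3): a world point X has camera coordinates R X + t. Camera axes: x right, y down, z forward; pixel columns grow to the right and rows downward; lengths in m; the calibration is good to about 2 mm. A picture is of the moment at which its call begins: read the wrist's pose just before it. camera_params takes no time and is no camera call; for the wrist camera it gives the pose at the moment of the call.
- manip.hand_in(): hands the job in, once; it reports no verdict.
The state is a dict: "time": time; "joints": joint angles; "joint_velocities": joint speeds; "effort": joint torques, N m; "tcp_pos": TCP position; "orientation": TCP orientation; "ft_force": force on the tool from outside, world axes, zero at the start; "wrist_torque": the same for the moment, N m; "gripper_width": finger opening in m.
Only numpy, scipy, OpenCV 4.12 (cv2) and the standard library are available. Lean on these libraries where they do the work, as an engineer would, in place of code of your own. Each camera call takes 0.05 s, during which the arm holds its last target.

TASK

The melt-flow tester is waiting for its load. Take the smaller of the two slotted weights out of the accessory tray, slide it by its slot under the knob and around the stem of the weight hanger standing in its wooden stand, so that it sits flat inside the rim of the hanger's pan, and let go of it; leave everything else in the tray, and do not disturb the funnel and the stopwatch. Then take the hanger by its top knob, lift it straight up out of the stand and finish still holding it by the knob, level and still, with its foot about 10 cm above the stand, so that it can be hung on the tester; do not put it down again.

Things in the scene. Friction and masses are not known exactly. Their poses are not given: they have to be found in the camera images.
- tray: Shallow open grey tray, 190 (its x) x 340 (its y) x 32 mm high, walls and floor 4 mm, fixed to the worktop for the job. Origin at the centre of its underside, z up; the inner floor is 4 mm above the origin. Its contents lie well apart on its floor, the two weights and the die block at about y = -100, 0 and +100 mm in the tray's frame, in any order.
- small_weight: The weight to load: the smaller of two plain steel slotted weights in the tray, a disc of 46 mm diameter, 28 mm thick, about 0.33 kg (varies), lying flat. Origin at the centre of its underside, z up. A slot runs through its whole thickness from the rim at its +x side to 4.5 mm past the centre (x = -4.5 mm), 12.5 mm wide at the rim and narrowing to 10.5 mm. The flanks at +y and -y are free to grip.
- big_weight: The larger slotted weight, same shape and steel, 63 mm diameter, 36 mm thick; stays in the tray. Origin at the centre of its underside.
- die_block: Small wooden block with two short steel dies on it, 32 x 60 x 26 mm, in the tray; stays there. Origin at the centre of its underside.
- packing_a: Bare steel packing piece 10 x 34 x 8 mm lying in the tray; stays there. Origin at the centre of its underside, long along its y.
- packing_b: Bare steel packing piece 10 x 30 x 8 mm lying in the tray; stays there. Origin at the centre of its underside, long along its y.
- stand: Fixed hardwood block 92 x 92 x 22 mm with a round well in the middle of its top, 35 mm across and 10 mm deep. Origin at the centre of its underside.
- stand_well (a point): Centre of the mouth of the well, on the top face of the stand, z up.
- hanger: Loose steel weight hanger, 0.25 kg, standing upright with its foot in the stand's well. Origin at the centre of the foot's underside, z up along the stem. From below, heights above the origin: foot 32 mm across, 0 to 14 mm; round pan 58 mm across, its floor at 17 mm, with a rim 2.5 mm high round a 53 mm wide floor; stem 6 mm thick, 17 to 54 mm; knob 20 mm across, 54 to 72 mm. So 37 mm are free between pan floor and knob for the 28 mm weight.
- hanger_pan (a point): Centre of the pan's floor, on the axis of the stem: the seated weight's origin comes here.
- hanger_knob (a point): Middle of the knob, on the axis of the stem.
- funnel: Steel charging funnel, 68 mm across, 78 mm high, standing on its mouth behind the work, stem up; not to be disturbed. Origin at the centre of its underside.
- stopwatch: Black digital stopwatch, 70 x 58 x 18 mm, lying behind the work; not to be disturbed. Origin at the centre of its underside.
Not all that is in view belongs to the job. Leave any pink look-alike of the hanger alone. Of the things shaped like the stand, the wooden one is meant.

How it is judged:
By the outcome, as a careful person would: the job done as asked, in the order asked, and still so for the second after the job is handed in, while the arm keeps its last pose, push and grip.
It also fails if it takes over 54 s, if anything falls off the work surface, if the arm or the gripper's body presses on something with over 40 N, if the wrist force passes 120 N, or if a joint passes its speed limit or range.

## Working session

There is one attempt and no reset: what is moved stays moved. The work goes in short steps, Python scripts to look and compute and a tool call to move; the robot and the scene stay as the last step left them, time stands still between calls to the robot, and variables do not carry over. Pictures are saved under pics/ and viewed, and the job is handed in when it is done.

Besides the shell and the picture viewer there is one more tool, called after ">>>" as name(argument=value, ...) on one line, values as JSON. arm_command: Moves the arm, as the interface text tells. Its arguments: {"type":"object","properties":{"motion":{"type":"array"},"grip_force":{"type":"number"}},"required":["motion"]}

```bash
ls; mkdir -p pics
python3 - <<'E'
from plant import manip
import cv2,numpy as np
s=manip.state()
for k,v in s.items(): print(k,v)
for n in ["scene","side","wrist"]:
    p=manip.camera_params(n)
    im,d=manip.grab_frame(n)
    print(n,p)
    cv2.imwrite(f"pics/{n}0.png",im[:,:,::-1]); np.savez(f"pics/{n}0.npz",im=im,d=d,**p)
E
```

```text
pics
time 0.0
joints [ 1.25497723e+00  2.38787931e-01 -1.42438229e-02  1.31918578e+00
 -2.25861591e-05  1.57079781e+00]
joint_velocities [ 5.44654909e-04 -9.31340317e-04 -6.38874491e-04 -5.51000448e-05
 -6.17393007e-04 -4.30914219e-04]
effort [ 1.84932134e-03 -5.38786197e+01  3.46436298e+01  1.85157656e-02
  1.73456569e-04 -1.79082605e-05]
tcp_pos [0.16294695 0.49865947 0.23867792]
orientation [-1.00592012e-04  1.57254792e-01  9.87557809e-01 -7.03536897e-04]
ft_force [ 0.76396746 -0.75848836  0.27558985]
wrist_torque [ 0.03733905 -0.01338065 -0.00228681]
gripper_width 0.08533397205115008
scene {'K': array([[406.08426603,   0.        , 281.68572965],
       [  0.        , 406.08426603, 209.73353108],
       [  0.        ,   0.        ,   1.        ]]), 'R': array([[-0.65286429, -0.75740093,  0.01058516],
       [-0.46718799,  0.39162821, -0.79269334],
       [ 0.59624122, -0.52246644, -0.60952869]]), 't': array([0.33837275, 0.35446818, 0.62394373])}
side {'K': array([[455.26418516,   0.        , 277.7121456 ],
       [  0.        , 455.26418516, 203.87828939],
       [  0.        ,   0.        ,   1.        ]]), 'R': array([[ 0.8003802 , -0.59906997, -0.02251004],
       [-0.2750535 , -0.33360069, -0.90169627],
       [ 0.53266979,  0.72789131, -0.43178368]]), 't': array([-0.50353829,  0.20558639,  0.67458601])}
wrist {'K': array([[291.86929094,   0.        , 279.75701122],
       [  0.        , 291.86929094, 213.54525693],
       [  0.        ,   0.        ,   1.        ]]), 'R': array([[ 0.31065347,  0.95052185, -0.00162115],
       [ 0.91146759, -0.29740486,  0.28421327],
       [ 0.26966878, -0.08976946, -0.95875972]]), 't': array([-0.52377402, -0.03732034,  0.37994846])}
```

View pics/scene0.png

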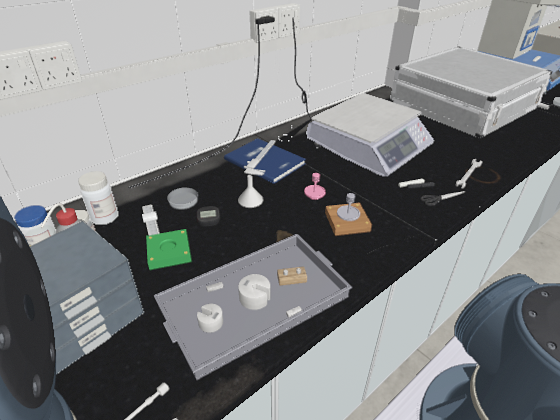

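View pics/side0.png

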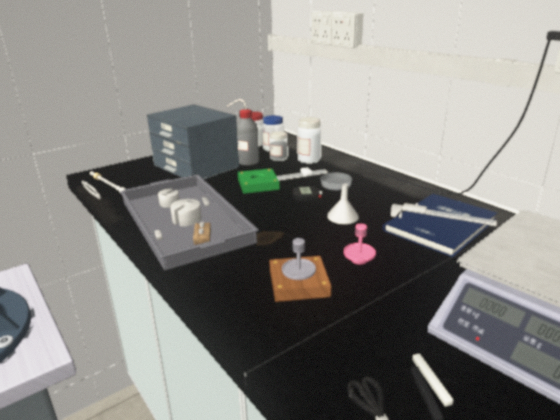

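View pics/wrist0.png

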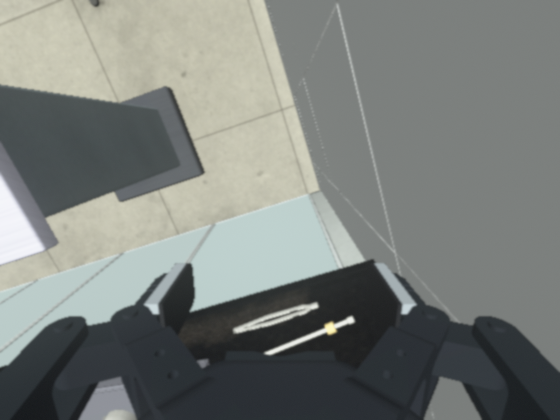

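The scene view shows the small weight at about (210,318), the big one at (255,292) and the die block at (293,275). The wooden stand with the hanger is at (348,215), and the pink decoy is at (315,188). Next I'll measure from depth.

```bash
cat > h.py <<'E'
import numpy as np,cv2
def load(n): 
    z=np.load(f"pics/{n}.npz"); return z
def cloud(z):
    d=z['d'];K=z['K'];v,u=np.mgrid[:d.shape[0],:d.shape[1]]
    c=np.stack([(u-K[0,2])/K[0,0]*d,(v-K[1,2])/K[1,1]*d,d],-1)
    return (c-z['t'])@z['R'],d>0
def proj(z,X):
    c=np.asarray(X)@z['R'].T+z['t']; return c[...,:2]/c[...,2:]*z['K'][0,0]+z['K'][:2,2]
E
python3 - <<'E'
from h import *
for n,pts in [("scene0",dict(small=(210,318),big=(255,292),die=(293,275),knob=(350,198),pink=(315,177),stand=(335,222),fun=(250,180),tray=(250,330),green=(168,248))),
 ("side0",dict(small=(165,197),big=(185,210),die=(202,231),knob=(298,244),stand=(300,290),pink=(361,230),tray=(190,240),fun=(344,200),green=(258,178)))]:
    z=load(n);P,m=cloud(z)
    for k,(u,v) in pts.items(): print(n,k,P[v,u].round(4))
z=load("scene0")
im=z['im'][:,:,::-1]
cv2.imwrite("pics/s_tray.png",cv2.resize(im[225:375,145:365],None,fx=3.6,fy=3.6,interpolation=cv2.INTER_CUBIC))
cv2.imwrite("pics/s_st.png",cv2.resize(im[160:250,290:390],None,fx=6,fy=6,interpolation=cv2.INTER_CUBIC))
z=load("side0")
im=z['im'][:,:,::-1]
cv2.imwrite("pics/d_st.png",cv2.resize(im[220:310,250:390],None,fx=5.5,fy=5.5,interpolation=cv2.INTER_CUBIC))
E
```

```text
scene0 small [0.4608 0.2272 0.0321]
scene0 big [0.4509 0.1282 0.0399]
scene0 die [0.4479 0.0293 0.0229]
scene0 knob [ 0.5077 -0.2089  0.0807]
scene0 pink [ 0.6397 -0.2203  0.0709]
scene0 stand [ 0.5138 -0.1701  0.022 ]
scene0 fun [ 0.7421 -0.082   0.0679]
scene0 tray [0.4071 0.1754 0.0056]
scene0 green [0.7025 0.1874 0.0145]
side0 small [0.4582 0.2075 0.0292]
side0 big [0.4527 0.09   0.0423]
side0 die [0.4496 0.0123 0.0261]
side0 knob [ 0.5079 -0.2207  0.0815]
side0 stand [ 0.4866 -0.2518  0.0168]
side0 pink [ 0.6413 -0.2354  0.0676]
side0 tray [0.429  0.0288 0.0054]
side0 fun [ 0.7431 -0.0892  0.0436]
side0 green [0.711  0.1947 0.014 ]
```

View pics/s_tray.png

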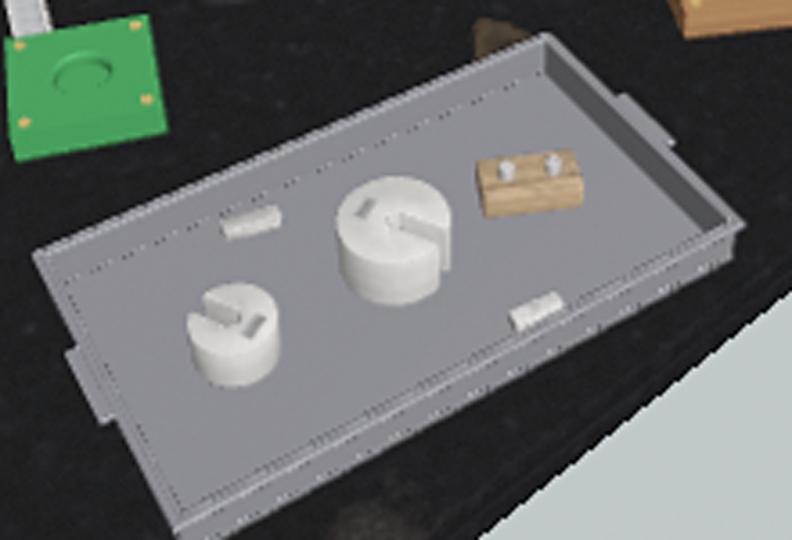

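View pics/s_st.png

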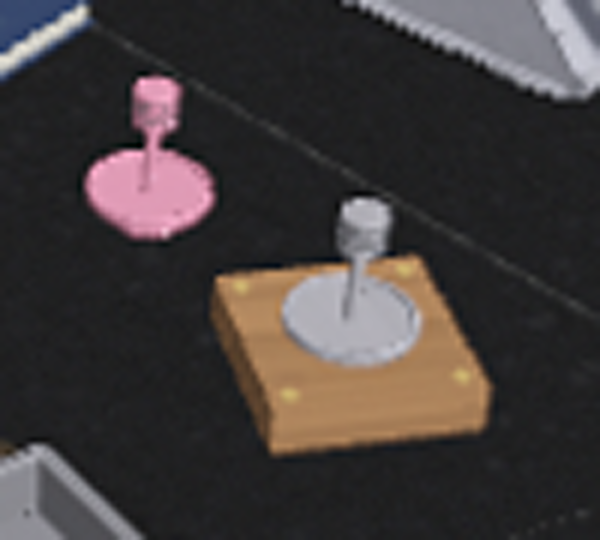

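View pics/d_st.png

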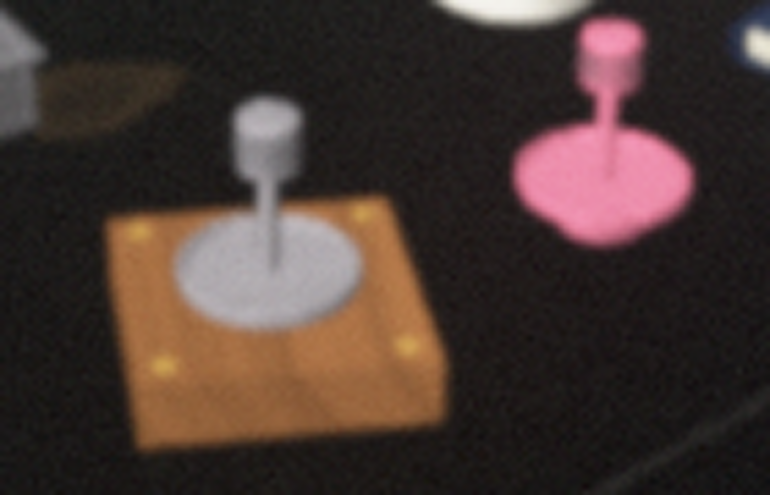

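Run:
```python
from h import *
from scipy.optimize import least_squares
for n in ["scene0","side0"]:
    z=load(n);P,m=cloud(z)
    for nm,c,lo,hi,r in [("small",(.455,.215),.027,.038,.035),("big",(.45,.11),.036,.048,.045),("knob",(.507,-.215),.074,.09,.02),("pan",(.507,-.215),.03,.055,.04),("die",(.45,.02),.02,.031,.045),("pink",(.64,-.228),.058,.08,.02)]:
        q=P[m&(np.hypot(P[...,0]-c[0],P[...,1]-c[1])<r)&(P[...,2]>lo)&(P[...,2]<hi)]
        if len(q)<8: print(n,nm,len(q)); continue
        cc,rr=cv2.minEnclosingCircle(q[:,:2].astype(np.float32))
        print(n,nm,len(q),np.median(q,0).round(4),"mec",np.round(cc,4),round(rr,4), 'z',np.percentile(q[:,2],[5,50,95]).round(4))
z=load("wrist0")
print("cam pos",-z['R'].T@z['t'])
q=[0,.157254,.987557,0]
n=np.array(q[1:]);Rt=2*np.outer(n,n)-np.eye(3)
print("cam in tool",Rt.T@(-z['R'].T@z['t']-[.16295,.49866,.23868]), "cam axes in tool\n",(z['R']@Rt).round(3))
print(proj(z,np.array([.16295,.49866,.23868])))
```

```text
scene0 small 330 [0.466  0.2203 0.032 ] mec [0.4708 0.2219] 0.0236 z [0.0289 0.032  0.0338]
scene0 big 542 [0.4643 0.1213 0.04  ] mec [0.4661 0.119 ] 0.0328 z [0.0377 0.04   0.0419]
scene0 knob 59 [ 0.5115 -0.2111  0.0829] mec [ 0.5125 -0.2161] 0.0124 z [0.0749 0.0829 0.0851]
scene0 pan 137 [ 0.5129 -0.2135  0.0312] mec [ 0.5133 -0.2145] 0.031 z [0.0301 0.0312 0.0463]
scene0 die 305 [0.4543 0.0275 0.0224] mec [0.4561 0.0265] 0.0329 z [0.0207 0.0224 0.0294]
scene0 pink 56 [ 0.6429 -0.2239  0.0696] mec [ 0.6467 -0.2276] 0.0111 z [0.0591 0.0696 0.0741]
side0 small 149 [0.4675 0.2156 0.0322] mec [0.4708 0.2209] 0.0246 z [0.0277 0.0322 0.0337]
side0 big 299 [0.4652 0.1171 0.0402] mec [0.4644 0.1179] 0.0323 z [0.0371 0.0402 0.0417]
side0 knob 118 [ 0.5095 -0.2185  0.0827] mec [ 0.5119 -0.2155] 0.0105 z [0.0748 0.0827 0.0846]
side0 pan 208 [ 0.5108 -0.2169  0.0312] mec [ 0.513  -0.2158] 0.0295 z [0.0301 0.0312 0.0465]
side0 die 232 [0.4537 0.0219 0.0225] mec [0.4575 0.0265] 0.033 z [0.021  0.0225 0.0295]
side0 pink 115 [ 0.6422 -0.233   0.0685] mec [ 0.6455 -0.231 ] 0.0109 z [0.0604 0.0685 0.0724]
cam pos [0.09426825 0.52086717 0.3740371 ]
cam in tool [ 0.07218234 -0.00022343 -0.1353571 ] cam axes in tool
 [[-0.     1.     0.002]
 [-0.959  0.    -0.284]
 [-0.284 -0.002  0.959]]
[280.62560099 273.23478314]
```

Run:
```python
from h import *
out=[]
for n in ["scene0","side0"]:
    z=load(n)
    g=np.mgrid[0:300,0:300].astype(float)
    # up = +x, left=+y ; 80mm window
    X=np.stack([.4705+.04-g[0]*.08/300,.2213+.04-g[1]*.08/300,np.full((300,300),.032)],-1)
    uv=proj(z,X).astype(np.float32)
    out.append(cv2.remap(z['im'][:,:,::-1],uv[...,0],uv[...,1],cv2.INTER_CUBIC))
cv2.imwrite("pics/rect.png",np.hstack(out))
```

```text
(no output)
```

View pics/rect.png

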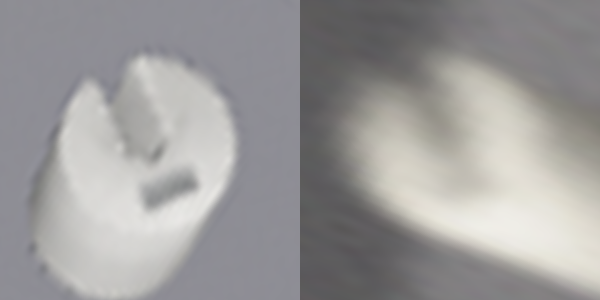

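```bash
cat >> h.py <<'E'
from scipy.spatial.transform import Rotation as Ro
def qR(q): return Ro.from_quat([q[1],q[2],q[3],q[0]])
def plan(pos,yaw_deg,cmd=None):
    """shift (tool) and rotvec (deg) from measured pose to pos with tool down and tool-x yaw"""
    from plant import manip
    s=manip.state(); R0=qR(s['orientation'])
    c,sn=np.cos(np.radians(yaw_deg)),np.sin(np.radians(yaw_deg))
    Rt=Ro.from_matrix(np.array([[c,sn,0],[sn,-c,0],[0,0,-1.]]))
    sh=R0.inv().apply(np.array(pos)-s['tcp_pos'])
    rv=np.degrees((R0.inv()*Rt).as_rotvec())
    print("t",round(s['time'],2),"shift",sh.round(4),"rot",rv.round(2),"yaw",np.degrees(np.arctan2(*R0.as_matrix()[[1,0],0])).round(2))
def snap(n,cam="wrist"):
    from plant import manip
    p=manip.camera_params(cam);s=manip.state();im,d=manip.grab_frame(cam)
    cv2.imwrite(f"pics/{n}.png",im[:,:,::-1]); np.savez(f"pics/{n}.npz",im=im,d=d,tcp=s['tcp_pos'],q=s['orientation'],**p)
    return s
E
python3 - <<'E'
from h import *
plan([.4705,.2213,.18],21)
for n in ["scene0","side0"]:
    P,m=cloud(load(n))
    q=P[m&(P[...,2]>.1)&(P[...,0]<.75)&(P[...,0]>.1)&(abs(P[...,1])<.7)&(P[...,2]<.5)]
    print(n,len(q),q.min(0).round(3),q.max(0).round(3), np.percentile(q,[2,50,98],axis=0).round(3))
E
```

```text
t 0.15 shift [-0.3785 -0.1681  0.059 ] rot [-3.0000e-02  8.0000e-02  1.4091e+02] yaw 161.91
scene0 9148 [ 0.1 -0.7  0.1] [0.75  0.464 0.5  ] [[ 0.103 -0.654  0.107]
 [ 0.604  0.365  0.15 ]
 [ 0.736  0.46   0.468]]
side0 31669 [ 0.19  -0.567  0.1  ] [0.75  0.612 0.45 ] [[ 0.232 -0.531  0.106]
 [ 0.515  0.6    0.233]
 [ 0.739  0.606  0.436]]
```

Run:
```python
from h import *
P,m=cloud(load("scene0"))
q=P[m&(P[...,2]>.1)&(P[...,2]<.3)&(P[...,0]<.9)&(P[...,0]>.35)&(P[...,1]>.2)&(P[...,1]<.56)]
h=q[(q[:,2]>.13)]
print(q.min(0),q.max(0),np.percentile(q[:,2],[50,90,99]))
pts=q[:,:2].astype(np.float32)
print(cv2.convexHull(pts)[:,0].round(3).tolist())
```

```text
[0.55044393 0.24188593 0.10002795] [0.89996836 0.4547354  0.18507676] [0.14964244 0.15125757 0.17075596]
[[0.8999999761581421, 0.24400000274181366], [0.8999999761581421, 0.4009999930858612], [0.8999999761581421, 0.40700000524520874], [0.8980000019073486, 0.42500001192092896], [0.8980000019073486, 0.4269999861717224], [0.5600000023841858, 0.45500001311302185], [0.5590000152587891, 0.45399999618530273], [0.5580000281333923, 0.45100000500679016], [0.550000011920929, 0.42899999022483826], [0.5519999861717224, 0.414000004529953], [0.5550000071525574, 0.3919999897480011], [0.5569999814033508, 0.3840000033378601], [0.5770000219345093, 0.3140000104904175], [0.5789999961853027, 0.3100000023841858], [0.5799999833106995, 0.3100000023841858], [0.5809999704360962, 0.3089999854564667], [0.8989999890327454, 0.24199999868869781]]
```

>>> arm_command(motion=[[[1,-0.19,-0.085,0.0,0,0,70],[1,-0.19,-0.085,0.0,0,0,70],[1,-0.19,-0.085,0.0,0,0,70],[1,-0.19,-0.085,0.0,0,0,70],[1,-0.19,-0.085,0.0,0,0,70],[1,-0.19,-0.085,0.0,0,0,70],[1,-0.19,-0.085,0.0,0,0,70],[1,-0.19,-0.085,0.0,0,0,70],[1,-0.19,-0.085,0.0,0,0,70]]])

```text
time: 0.9
tcp_pos: [0.3176, 0.3586, 0.2391]
orientation: [0.0, 0.662, 0.749, -0.0]
ft_force: [-0.1, 0.7, -0.4]
gripper_width: 0.0855
```

Run:
```python
from h import *
plan([.4705,.2213,.18],21)
```

```text
t 0.9 shift [-0.155   0.135   0.0591] rot [-0.000e+00  4.000e-02  7.602e+01] yaw 97.02
```

>>> arm_command(motion=[[[1,-0.155,0.135,0.059,0,0,76],[1,-0.155,0.135,0.059,0,0,76],[1,-0.155,0.135,0.059,0,0,76],[1,-0.155,0.135,0.059,0,0,76],[1,-0.155,0.135,0.059,0,0,76],[1,-0.155,0.135,0.059,0,0,76],[1,-0.155,0.135,0.059,0,0,76],[1,-0.155,0.135,0.059,0,0,76],[1,-0.155,0.135,0.059,0,0,76],[1,-0.155,0.135,0.059,0,0,76],[1,-0.155,0.135,0.059,0,0,76],[1,-0.155,0.135,0.059,0,0,76],[1,-0.155,0.135,0.059,0,0,76]]])

```text
time: 1.98
tcp_pos: [0.4782, 0.206, 0.1801]
orientation: [-0.007, 0.98, 0.198, -0.002]
ft_force: [0.2, -0.5, 0.3]
gripper_width: 0.0855
```

Run:
```python
from h import *
s=snap("w1"); print(s['time'],s['tcp_pos'],s['joints'].round(3),np.abs(s['joint_velocities']).max())
```

```text
1.9833 [0.47819987 0.20599727 0.18010027] [ 0.399  0.258 -0.141  1.173  0.014  3.141] 0.017379617589212793
```

View pics/w1.png

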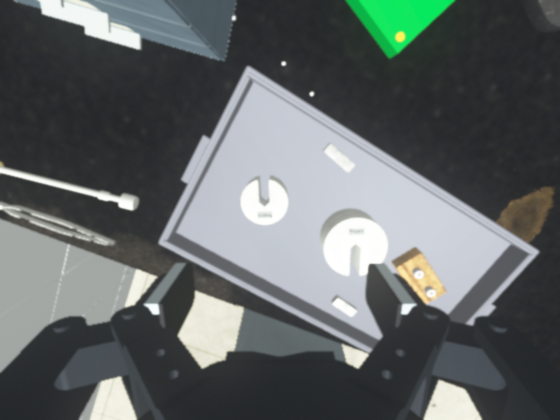

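The wrist view shows the small weight at (264,201) with its slot pointing up the image, nearly along tool x. Joint 6 is at its limit on this side, so I'll use the half-turned grasp. First I'll measure.

```bash
cat >> h.py <<'E'
def rect(n,c,zz,w=.08,N=400,yaw=0):
    z=load(n);g=np.mgrid[0:N,0:N].astype(float)
    a=w/2-g[0]*w/N;b=w/2-g[1]*w/N   # up = dir(yaw), left= perp
    cy,sy=np.cos(np.radians(yaw)),np.sin(np.radians(yaw))
    X=np.stack([c[0]+cy*a-sy*b,c[1]+sy*a+cy*b,np.full((N,N),zz)],-1)
    uv=proj(z,X).astype(np.float32)
    return cv2.remap(z['im'][:,:,::-1],uv[...,0],uv[...,1],cv2.INTER_CUBIC)
def disc(n,c,lo,hi,r):
    P,m=cloud(load(n))
    q=P[m&(np.hypot(P[...,0]-c[0],P[...,1]-c[1])<r)&(P[...,2]>lo)&(P[...,2]<hi)]
    cc,rr=cv2.minEnclosingCircle(q[:,:2].astype(np.float32))
    print(n,len(q),"mec",np.round(cc,4),round(rr,4),'z',np.percentile(q[:,2],[5,50,95]).round(4)); return q
E
python3 - <<'E'
from h import *
disc("w1",(.47,.221),.029,.036,.035)
cv2.imwrite("pics/r1.png",rect("w1",(.4705,.2213),.032,yaw=21))
E
```

```text
w1 1418 mec [0.4715 0.2223] 0.0238 z [0.0314 0.0327 0.0339]
```

View pics/r1.png

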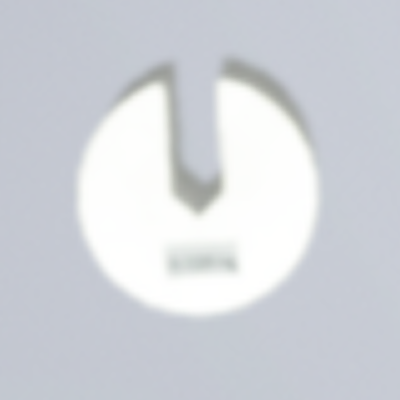

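>>> arm_command(motion=[[[1,0,0,0,0,0,-90],[1,0,0,0,0,0,-90],[1,0,0,0,0,0,-90],[1,0,0,0,0,0,-90],[1,0,0,0,0,0,-90],[1,0,0,0,0,0,-90],[1,0,0,0,0,0,-90],[1,0,0,0,0,0,-90],[1,0,0,0,0,0,-90],[1,0,0,0,0,0,-90],[1,0,0,0,0,0,-90],[1,0,0,0,0,0,-90],[1,0,0,0,0,0,-90]]])

```text
time: 3.12
tcp_pos: [0.4779, 0.2071, 0.1802]
orientation: [-0.006, 0.549, 0.836, 0.004]
ft_force: [-0.0, -0.7, -0.5]
gripper_width: 0.0855
```

Run:
```python
from h import *
from plant import manip
print(manip.state()['joints'].round(3))
plan([.4705,.2213,.15],201)
```

```text
[ 0.401  0.258 -0.14   1.173  0.014  1.563]
t 3.12 shift [ 0.0155 -0.0011  0.0305] rot [  0.62  -0.66 -87.59] yaw 113.41
```

Run:
```python
from h import *
z=load("w1");P,m=cloud(z)
T=qR(z['q']).inv().apply((P-z['tcp']).reshape(-1,3)).reshape(P.shape)
f=m&(abs(T[...,0])<.05)&(abs(T[...,1])<.08)&(T[...,2]<.03)&(T[...,2]>-.1)
q=T[f]; print(len(q))
for s in (-1,1):
    a=q[(q[:,1]*s>0)]
    print(s,"zmax pts",a[np.argsort(-a[:,2])[:300:25]].round(4).tolist())
```

```text
48530
-1 zmax pts [[0.0059, -0.0429, -0.0047], [-0.0044, -0.0426, -0.007], [-0.0009, -0.0424, -0.0083], [-0.0081, -0.0423, -0.0091], [-0.0021, -0.0425, -0.0099], [-0.0012, -0.0423, -0.0106], [0.0113, -0.0462, -0.0111], [0.011, -0.0437, -0.0117], [0.0103, -0.0482, -0.0123], [-0.0036, -0.0423, -0.0129], [-0.0087, -0.0421, -0.0133], [-0.0113, -0.0427, -0.0137]]
1 zmax pts [[0.0039, 0.0436, -0.0051], [-0.0004, 0.0429, -0.0071], [-0.0049, 0.043, -0.008], [0.0097, 0.0429, -0.009], [-0.0027, 0.0428, -0.0099], [-0.0073, 0.043, -0.0105], [0.0034, 0.0429, -0.0111], [-0.0076, 0.0436, -0.0118], [0.0113, 0.0465, -0.0123], [-0.0091, 0.043, -0.0128], [-0.0001, 0.043, -0.0133], [0.011, 0.0479, -0.0137]]
```

>>> arm_command(motion=[[[0.4,0.016,-0.001,0.03,0.6,-0.6,-88.5],[0.4,0.016,-0.001,0.03,0.6,-0.6,-88.5],[0.4,0.016,-0.001,0.03,0.6,-0.6,-88.5],[0.4,0.016,-0.001,0.03,0.6,-0.6,-88.5],[0.4,0.016,-0.001,0.03,0.6,-0.6,-88.5],[0.4,0.016,-0.001,0.03,0.6,-0.6,-88.5],[0.4,0.016,-0.001,0.03,0.6,-0.6,-88.5],[0.4,0.016,-0.001,0.03,0.6,-0.6,-88.5],[0.4,0.016,-0.001,0.03,0.6,-0.6,-88.5],[0.4,0.016,-0.001,0.03,0.6,-0.6,-88.5],[0.4,0.016,-0.001,0.03,0.6,-0.6,-88.5],[0.4,0.016,-0.001,0.03,0.6,-0.6,-88.5],[0.4,0.016,-0.001,0.03,0.6,-0.6,-88.5],[0.4,0.016,-0.001,0.03,0.6,-0.6,-88.5]]])

```text
time: 4.28
tcp_pos: [0.4705, 0.2218, 0.1505]
orientation: [-0.0, -0.188, 0.982, 0.0]
ft_force: [-0.5, 0.7, 0.2]
gripper_width: 0.06
```

Run:
```python
from h import *
s=snap("w2"); print(s['time'],s['tcp_pos'],s['joints'].round(3),s['gripper_width'])
disc("w2",(.47,.221),.029,.036,.035)
plan([.471,.2217,.015],202)
z=load("w2");P,m=cloud(z)
T=qR(z['q']).inv().apply((P-z['tcp']).reshape(-1,3)).reshape(P.shape)
f=m&(abs(T[...,0])<.05)&(abs(T[...,1])<.08)&(T[...,2]<.03)&(T[...,2]>-.1)
q=T[f]
for s in (-1,1):
    a=q[(q[:,1]*s>0)]
    print(s,"zmax pts",a[np.argsort(-a[:,2])[:150:25]].round(4).tolist())
cv2.imwrite("pics/r2.png",np.hstack([rect("w2",(.471,.2217),.032,yaw=22),cv2.resize(z['im'][:,:,::-1],(533,400))])[:,:800])
```

```text
4.2833 [0.47050135 0.22177222 0.1504609 ] [ 4.40e-01  2.76e-01 -1.95e-01  1.10e+00  1.00e-03  6.20e-02] 0.059954473482931814
w2 1729 mec [0.4714 0.222 ] 0.0236 z [0.0314 0.0326 0.0337]
t 4.33 shift [-0.0005 -0.0003  0.1355] rot [ 0.06 -0.03 -0.57] yaw -158.57
-1 zmax pts [[0.0011, -0.0306, 0.0021], [0.0011, -0.0307, -0.0001], [0.0068, -0.0306, -0.0013], [0.0112, -0.0331, -0.0026], [0.0112, -0.0363, -0.0036], [0.0115, -0.0322, -0.0044]]
1 zmax pts [[0.0022, 0.0295, 0.0032], [-0.0059, 0.0293, 0.0], [-0.008, 0.0292, -0.0014], [0.0024, 0.0294, -0.0025], [0.0051, 0.0291, -0.0034], [-0.0017, 0.0293, -0.0042]]
```

View pics/r2.png

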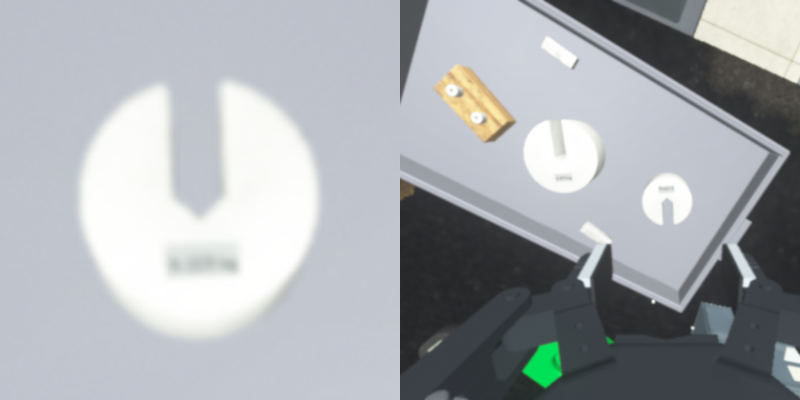

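>>> arm_command(motion=[[[0.4,-0.0007,0,0.04,0,0,-1.6],[0.4,-0.0007,0,0.075,0,0,-1.6],[0.4,-0.0007,0,0.1,0,0,-1.6],[0.4,-0.0007,0,0.118,0,0,-1.6],[0.4,-0.0007,0,0.13,0,0,-1.6],[0.4,-0.0007,0,0.135,0,0,-1.6],[0.4,-0.0007,0,0.1355,0,0,-1.6],[0.4,-0.0007,0,0.1355,0,0,-1.6],[0.4,-0.0007,0,0.1355,0,0,-1.6]]])

```text
time: 5.08
tcp_pos: [0.472, 0.222, 0.0159]
orientation: [0.0, -0.2, 0.98, 0.001]
ft_force: [-0.1, 0.2, -0.1]
gripper_width: 0.0597
```

Run:
```python
from h import *
s=snap("w3"); print(s['time'],s['tcp_pos'],s['ft_force'],s['gripper_width'])
plan([.4712,.2219,.015],203)
```

```text
5.0833 [0.47197749 0.22200002 0.01593697] [-0.11222077  0.20757459 -0.0706823 ] 0.05974184959361471
t 5.13 shift [0.0008 0.0002 0.001 ] rot [0.06 0.08 0.02] yaw -156.98
```

View pics/w3.png

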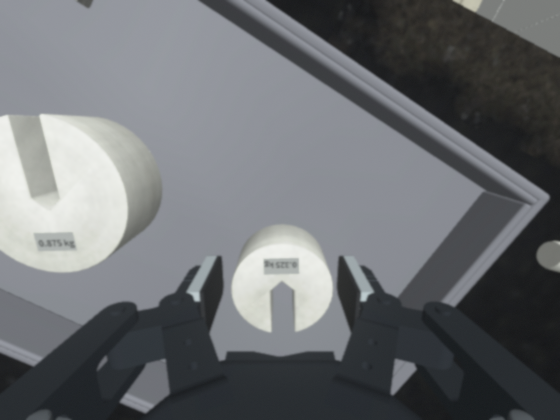

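The small weight, marked "0.325 kg", is centred between the open jaws at (282,290) with its slot in line with the tool. I'll close on it.

>>> arm_command(motion=[[[-0.2,0.0008,0,0.001,0,0,0],[-0.4,0.0008,0,0.001,0,0,0],[-0.4,0.0008,0,0.001,0,0,0],[-0.4,0.0008,0,0.001,0,0,0],[-0.4,0.0008,0,0.001,0,0,0],[-0.4,0.0008,0,0.001,0,0,0],[-0.4,0.0008,0,0.001,0,0,0]]], grip_force=60)

```text
time: 5.72
tcp_pos: [0.4712, 0.2217, 0.0152]
orientation: [0.001, -0.2, 0.98, 0.001]
ft_force: [-1.7, -0.1, 7.7]
gripper_width: 0.0448
```

>>> arm_command(motion=[[[-0.4,0.0,0,-0.005,0,0,0],[-0.4,0.0,0,-0.02,0,0,0],[-0.4,0,0,-0.045,0,0,0],[-0.4,0,0,-0.075,0,0,0],[-0.4,0,0,-0.095,0,0,0],[-0.4,0,0,-0.105,0,0,0],[-0.4,0,0,-0.105,0,0,0],[-0.4,0,0,-0.105,0,0,0]]])

```text
time: 6.38
tcp_pos: [0.4706, 0.2211, 0.1187]
orientation: [-0.0, -0.2, 0.98, 0.0]
ft_force: [0.7, -0.7, -3.3]
gripper_width: 0.0449
```

Run:
```python
from h import *
s=snap("w4"); print(s['time'],s['tcp_pos'],s['ft_force'],s['gripper_width'])
z=load("w4");P,m=cloud(z)
T=qR(z['q']).inv().apply((P-z['tcp']).reshape(-1,3)).reshape(P.shape)
f=m&(abs(T[...,0])<.03)&(abs(T[...,1])<.021)&(T[...,2]<.025)&(T[...,2]>-.025)
q=T[f];print(len(q)); 
top=q[q[:,2]<-.01]
print(np.percentile(top,[2,50,98],axis=0).round(4)); print(cv2.minEnclosingCircle(top[:,:2].astype(np.float32)))
A=np.c_[top[:,:2],np.ones(len(top))];print(np.linalg.lstsq(A,top[:,2],rcond=None)[0])
f=m&(abs(T[...,0])<.014)&(abs(T[...,1])>.0235)&(abs(T[...,1])<.04)&(T[...,2]<.025)&(T[...,2]>-.1)
q=T[f];print(q[np.argsort(-q[:,2])[:100:15]].round(4))
```

```text
6.3833 [0.47056032 0.2211194  0.11870104] [ 0.71955428 -0.71155159 -3.33895856] 0.04492932905070208
7400
[[-0.0193 -0.0199 -0.0185]
 [ 0.0054 -0.0004 -0.0173]
 [ 0.0225  0.0196 -0.0118]]
((-0.00031425285851582885, -0.0009407848701812327), 0.02388390712440014)
[ 2.58254581e-02  7.55103925e-05 -1.71775399e-02]
[[ 0.0107 -0.0244  0.0021]
 [ 0.0112  0.0261  0.0012]
 [ 0.0112 -0.0235 -0.0001]
 [ 0.0066 -0.0332 -0.0009]
 [ 0.0107  0.0256 -0.0014]
 [ 0.0071 -0.0325 -0.002 ]
 [ 0.0112 -0.0281 -0.0025]]
```

View pics/w4.png

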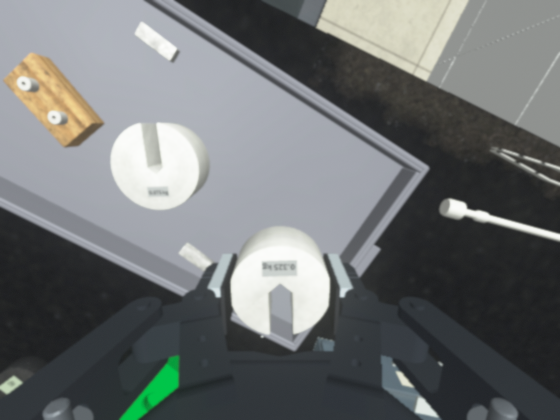

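Run:
```python
from h import *
plan([.56,-.19,.14],203)
```

```text
t 6.43 shift [ 0.0781 -0.4133 -0.0223] rot [ 0.05 -0.11  0.04] yaw -156.96
```

>>> arm_command(motion=[[[-0.4,0.002,-0.01,-0.022,0,0,0],[-0.4,0.006,-0.03,-0.022,0,0,0],[-0.4,0.011,-0.06,-0.022,0,0,0],[-0.4,0.017,-0.09,-0.022,0,0,0],[-0.4,0.023,-0.12,-0.022,0,0,0],[-0.4,0.028,-0.15,-0.022,0,0,0],[-0.4,0.034,-0.18,-0.022,0,0,0],[-0.4,0.04,-0.21,-0.022,0,0,0],[-0.4,0.045,-0.24,-0.022,0,0,0],[-0.4,0.051,-0.27,-0.022,0,0,0],[-0.4,0.057,-0.3,-0.022,0,0,0],[-0.4,0.062,-0.33,-0.022,0,0,0],[-0.4,0.068,-0.36,-0.022,0,0,0],[-0.4,0.073,-0.385,-0.022,0,0,0],[-0.4,0.077,-0.405,-0.022,0,0,0],[-0.4,0.078,-0.413,-0.022,0,0,0],[-0.4,0.078,-0.413,-0.022,0,0,0],[-0.4,0.078,-0.413,-0.022,0,0,0],[-0.4,0.078,-0.413,-0.022,0,0,0]]])

```text
time: 8.02
tcp_pos: [0.56, -0.1882, 0.1398]
orientation: [-0.001, -0.2, 0.98, 0.001]
ft_force: [-0.1, 0.9, -2.7]
gripper_width: 0.0448
```

Run:
```python
from h import *
s=snap("w5"); print(s['time'],s['tcp_pos'],s['ft_force'],s['gripper_width'],s['joints'].round(2))
q=disc("w5",(.5128,-.2157),.078,.09,.02)
print(np.percentile(q,[1,50,99],axis=0))
q=disc("w5",(.5128,-.2157),.027,.034,.035)
```

```text
8.0167 [ 0.55995338 -0.18821922  0.13979409] [-0.10021141  0.92583412 -2.71248825] 0.044770924068614285 [-0.32  0.4  -0.04  1.14  0.   -0.73]
w5 770 mec [ 0.5123 -0.2159] 0.0102 z [0.0819 0.0845 0.0857]
[[ 0.50268824 -0.22537042  0.08008303]
 [ 0.51188016 -0.21604979  0.08452805]
 [ 0.52140089 -0.20663872  0.08621474]]
w5 3166 mec [ 0.5124 -0.2159] 0.0291 z [0.0286 0.0299 0.0325]
```

View pics/w5.png

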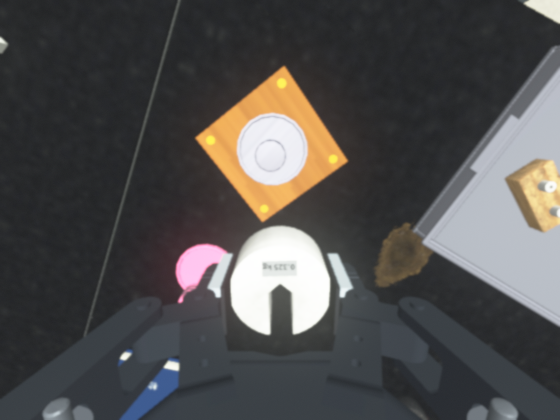

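Run:
```python
from h import *
z=load("w5");P,m=cloud(z)
Rt=qR(z['q'])
T=Rt.inv().apply((P-z['tcp']).reshape(-1,3)).reshape(P.shape)
sel=m&(abs(T[...,0])<.026)&(abs(T[...,1])<.0235)&(T[...,2]<-.0145)&(T[...,2]>-.021)
# flat-normals only
q=T[sel]; print(len(q),np.percentile(q,[1,50,99],axis=0).round(4)); print(cv2.minEnclosingCircle(q[:,:2].astype(np.float32)))
c=q[abs(q[:,0])<.014]; A=np.c_[c[:,:2],np.ones(len(c))];print("plane",np.linalg.lstsq(A,c[:,2],rcond=None)[0].round(4))
print("tool centre px",proj(z,Rt.apply([[0,0,-.0173],[.023,0,-.0173],[-.023,0,-.0173],[0,-.023,-.0173],[0,.023,-.0173]])+z['tcp']).round(1))
N=400;g=np.mgrid[0:N,0:N].astype(float);w=.08
X=np.stack([w/2-g[0]*w/N, g[1]*w/N-w/2, np.full((N,N),-.0173)],-1).reshape(-1,3)
uv=proj(z,Rt.apply(X)+z['tcp']).reshape(N,N,2).astype(np.float32)
a=cv2.remap(z['im'][:,:,::-1],uv[...,0],uv[...,1],cv2.INTER_CUBIC)
cv2.imwrite("pics/r5.png",a)
# hanger in tool frame
print("hanger tool",Rt.inv().apply(np.array([.5124,-.2159,.0845])-z['tcp']))
```

```text
6383 [[-0.0205 -0.0229 -0.0193]
 [ 0.0042 -0.0008 -0.0173]
 [ 0.0223  0.0219 -0.0151]]
((0.0002651172981131822, 9.536446304991841e-05), 0.02606172300875187)
plane [-0.0047  0.0003 -0.0174]
tool centre px [[280.8 292.1]
 [280.8 245.5]
 [280.7 334.3]
 [230.6 292.1]
 [331.  292.1]]
hanger tool [ 0.05450864 -0.00696243  0.05536532]
```

View pics/r5.png

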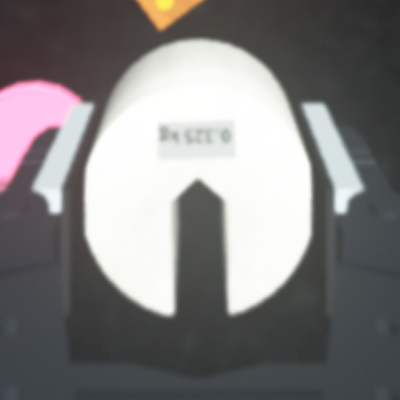

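Run:
```python
from h import *
plan([.4561,-.2393,.14],203)
plan([.4561,-.2393,.0458],203)
```

```text
t 8.07 shift [ 0.1158 -0.0062  0.0003] rot [ 0.12 -0.07  0.11] yaw -156.89
t 8.07 shift [ 0.1157 -0.0064  0.0945] rot [ 0.12 -0.07  0.11] yaw -156.89
```

>>> arm_command(motion=[[[-0.4,0.01,-0.0005,0,0,0,0],[-0.4,0.03,-0.0015,0,0,0,0],[-0.4,0.055,-0.003,0,0,0,0],[-0.4,0.08,-0.0045,0,0,0,0],[-0.4,0.102,-0.006,0,0.1,0,0.1],[-0.4,0.1135,-0.0062,0,0.1,0,0.1],[-0.4,0.1158,-0.0062,0.005,0.1,0,0.1],[-0.4,0.1158,-0.0062,0.02,0.1,0,0.1],[-0.4,0.1158,-0.0062,0.04,0.1,0,0.1],[-0.4,0.1158,-0.0062,0.06,0.1,0,0.1],[-0.4,0.1158,-0.0062,0.078,0.1,0,0.1],[-0.4,0.1158,-0.0062,0.089,0.1,0,0.1],[-0.4,0.1158,-0.0062,0.094,0.1,0,0.1],[-0.4,0.1158,-0.0062,0.0945,0.1,0,0.1],[-0.4,0.1158,-0.0062,0.0945,0.1,0,0.1],[-0.4,0.1158,-0.0062,0.0945,0.1,0,0.1]]])

```text
time: 9.4
tcp_pos: [0.4571, -0.2404, 0.047]
orientation: [0.0, -0.199, 0.98, -0.001]
ft_force: [-0.2, -0.6, -3.6]
gripper_width: 0.0445
```

Run:
```python
from h import *
plan([.4561,-.2393,.0458],203)
plan([.5113,-.2159,.0458],203)
s=snap("s6","scene"); s=snap("d6","side"); print(s['tcp_pos'],s['ft_force'],s['gripper_width'])
a=load("s6")['im'][:,:,::-1][150:260,280:430];b=load("d6")['im'][:,:,::-1][200:310,220:370]
cv2.imwrite("pics/c6.png",np.hstack([cv2.resize(a,(400,293),interpolation=2),cv2.resize(b,(400,293),interpolation=2)]))
```

```text
t 9.4 shift [0.0005 0.0015 0.0011] rot [-0.1   0.03 -0.03] yaw -157.03
t 9.4 shift [-0.0594  0.0015  0.0012] rot [-0.1   0.03 -0.03] yaw -157.03
[ 0.45714356 -0.24054185  0.04704424] [ 0.35034776 -0.39071591 -3.99319919] 0.0448295452735476
```

View pics/c6.png

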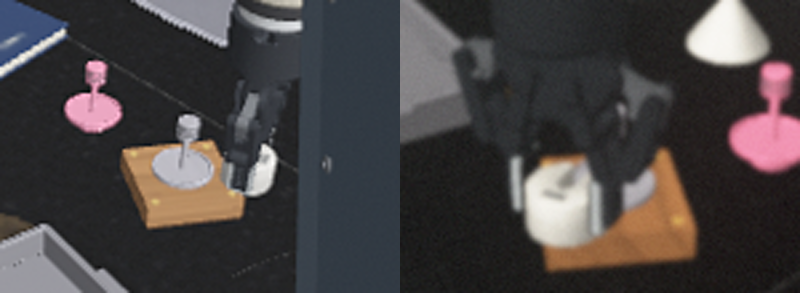

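>>> arm_command(motion=[[[-0.4,0,0.0015,0.0011,0,0,0],[-0.4,-0.005,0.0015,0.0011,0,0,0],[-0.4,-0.012,0.0015,0.0011,0,0,0],[-0.4,-0.019,0.0015,0.0011,0,0,0],[-0.4,-0.025,0.0015,0.0011,0,0,0],[-0.4,-0.028,0.0015,0.0011,0,0,0],[-0.4,-0.028,0.0015,0.0011,0,0,0],[-0.4,-0.028,0.0015,0.0011,0,0,0]]])

```text
time: 10.17
tcp_pos: [0.4817, -0.2278, 0.0449]
orientation: [-0.0, -0.199, 0.98, -0.0]
ft_force: [-0.1, 0.2, -3.1]
gripper_width: 0.0448
```

Run:
```python
from h import *
plan([.5113,-.2159,.0458],203)
s=snap("d7","side"); print(s['tcp_pos'],s['ft_force'])
s=snap("s7","scene")
a=load("s7")['im'][:,:,::-1][150:260,280:430];b=load("d7")['im'][:,:,::-1][200:310,220:370]
cv2.imwrite("pics/c7.png",np.hstack([cv2.resize(a,(400,293),interpolation=2),cv2.resize(b,(400,293),interpolation=2)]))
```

```text
t 10.17 shift [-0.0319 -0.0006 -0.0009] rot [-0.03 -0.04 -0.02] yaw -157.02
[ 0.48171206 -0.22780704  0.04489746] [-0.08693147  0.21096957 -3.07572252]
```

View pics/c7.png

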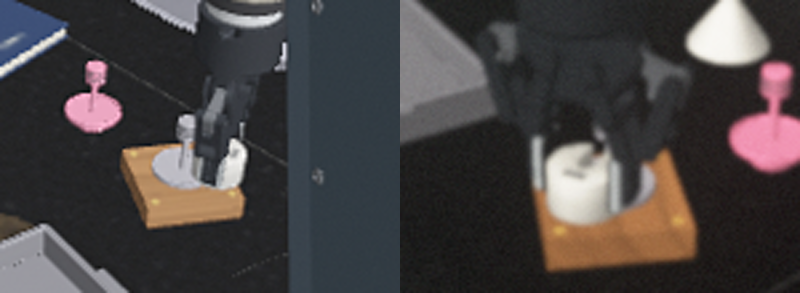

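>>> arm_command(motion=[[[-0.4,-0.002,-0.0005,-0.0009,0,0,0],[-0.4,-0.006,-0.0005,-0.0009,0,0,0],[-0.4,-0.011,-0.0005,-0.0009,0,0,0],[-0.4,-0.016,-0.0005,-0.0009,0,0,0],[-0.4,-0.021,-0.0005,-0.0009,0,0,0],[-0.4,-0.026,-0.0005,-0.0009,0,0,0],[-0.4,-0.03,-0.0005,-0.0009,0,0,0],[-0.4,-0.032,-0.0005,-0.0009,0,0,0],[-0.4,-0.032,-0.0005,-0.0009,0,0,0],[-0.4,-0.032,-0.0005,-0.0009,0,0,0]]])

```text
time: 11.1
tcp_pos: [0.5112, -0.2159, 0.0459]
orientation: [-0.0, -0.199, 0.98, -0.0]
ft_force: [-0.8, -0.1, -3.8]
gripper_width: 0.0447
```

Run:
```python
from h import *
plan([.5113,-.2159,.0395],203)
s=snap("d8","side"); print(s['tcp_pos'],s['ft_force'],s['wrist_torque'])
s=snap("s8","scene");s=snap("w8")
a=load("s8")['im'][:,:,::-1][150:260,280:430];b=load("d8")['im'][:,:,::-1][200:310,220:370]
cv2.imwrite("pics/c8.png",np.vstack([np.hstack([cv2.resize(a,(400,293),interpolation=2),cv2.resize(b,(400,293),interpolation=2)]),cv2.resize(load("w8")['im'][200:380,160:400,::-1],(400,300)).repeat(2,1)[:, ::2].copy() if False else np.hstack([cv2.resize(load("w8")['im'][200:380,160:400,::-1],(400,300))]*2)]))
```

```text
t 11.1 shift [-0.0001  0.      0.0064] rot [-0.03 -0.04 -0.04] yaw -157.04
[ 0.51124888 -0.21592136  0.04586084] [-0.75058708 -0.0533499  -3.79638802] [-0.00600688  0.01099383 -0.00259724]
```

View pics/c8.png

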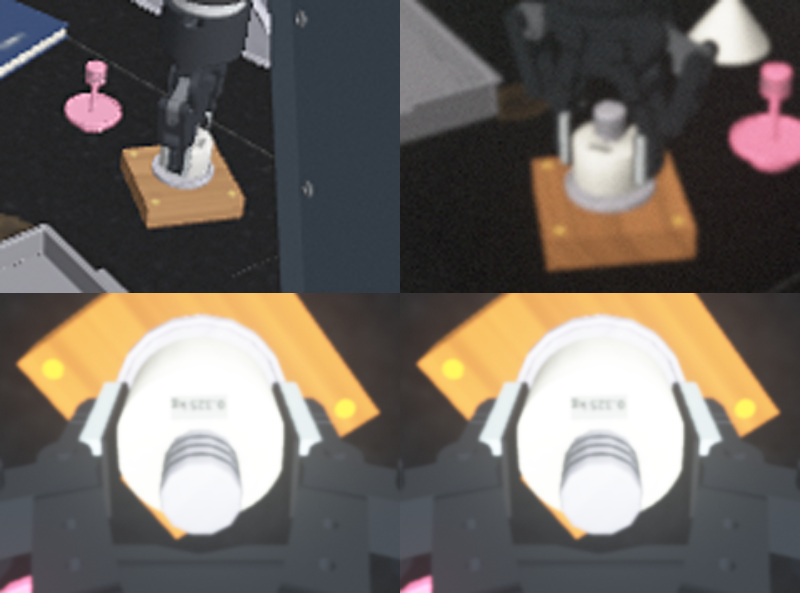

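>>> arm_command(motion=[[[-0.4,0,0,0.0015,0,0,0],[-0.4,0,0,0.003,0,0,0],[-0.4,0,0,0.0045,0,0,0],[-0.4,0,0,0.0055,0,0,0],[-0.4,0,0,0.0058,0,0,0],[-0.4,0,0,0.0058,0,0,0],[-0.4,0,0,0.0058,0,0,0]]])

```text
time: 11.83
tcp_pos: [0.5111, -0.216, 0.0403]
orientation: [-0.0, -0.199, 0.98, -0.0]
ft_force: [-1.7, -0.3, 0.8]
gripper_width: 0.045
```

Run:
```python
from h import *
s=snap("w9");print(s['tcp_pos'],s['ft_force'],s['wrist_torque'])
cv2.imwrite("pics/c9.png",cv2.resize(load("w9")['im'][190:380,150:410,::-1],None,fx=3,fy=3,interpolation=2))
```

```text
[ 0.51114757 -0.21602972  0.04029287] [-1.67269834 -0.25858076  0.83225601] [0.12252343 0.37662206 0.01594498]
```

View pics/c9.png

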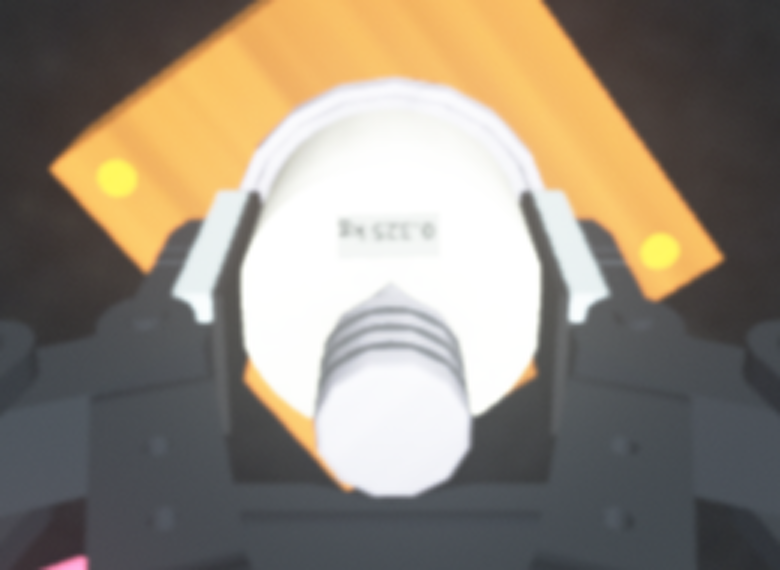

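>>> arm_command(motion=[[[0.1,0,0,0.0058,0,0,0],[0.2,0,0,0.0058,0,0,0],[0.3,0,0,0.0058,0,0,0],[0.4,0,0,0.0058,0,0,0],[0.4,0,0,0.0058,0,0,0],[0.4,0,0,0.0058,0,0,0]]])

```text
time: 12.38
tcp_pos: [0.5112, -0.216, 0.034]
orientation: [-0.0, -0.199, 0.98, -0.0]
ft_force: [0.5, -0.3, -0.4]
gripper_width: 0.0599
```

Run:
```python
from h import *
s=snap("w10");print(s['time'],s['tcp_pos'],s['ft_force'],s['wrist_torque'],s['gripper_width'])
s=snap("d10","side")
a=cv2.resize(load("w10")['im'][190:380,150:410,::-1],(400,293),interpolation=2)
b=load("d10")['im'][:,:,::-1][210:300,240:363]
cv2.imwrite("pics/c10.png",np.hstack([a,cv2.resize(b,(400,293),interpolation=2)]))
```

```text
12.3833 [ 0.51120443 -0.21595067  0.03403535] [ 0.45776987 -0.2687797  -0.40971943] [ 0.00997393  0.02451266 -0.01479334] 0.059860719071483416
```

View pics/c10.png

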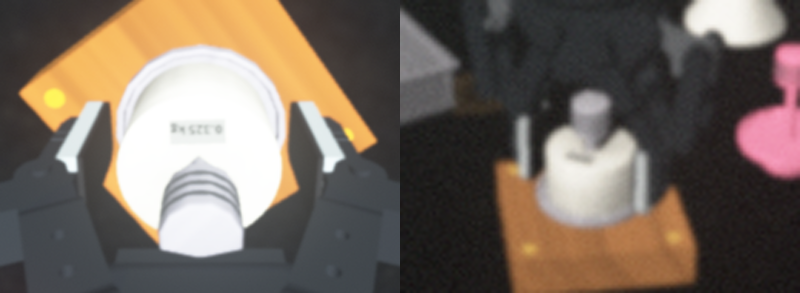

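>>> arm_command(motion=[[[0.4,0,0,-0.006,0,0,0],[0.4,0,0,-0.02,0,0,0],[0.4,0,0,-0.045,0,0,0],[0.4,0,0,-0.075,0,0,0],[0.4,0,0,-0.095,0,0,0],[0.4,0,0,-0.1,0,0,0],[0.4,0,0,-0.1,0,0,0],[0.4,0,0,-0.1,0,0,0]]])

```text
time: 13.15
tcp_pos: [0.5111, -0.2159, 0.134]
orientation: [-0.0, -0.199, 0.98, -0.0]
ft_force: [0.5, 0.3, 1.2]
gripper_width: 0.0599
```

Run:
```python
from h import *
s=snap("w11");print(s['time'],s['tcp_pos'],s['ft_force'],s['gripper_width'])
s=snap("d11","side");s=snap("s11","scene")
a=cv2.resize(load("w11")['im'][100:380,80:480,::-1],(400,280),interpolation=2)
b=load("d11")['im'][:,:,::-1][210:310,240:363];c=load("s11")['im'][:,:,::-1][160:260,290:413]
cv2.imwrite("pics/c11.png",np.hstack([a,cv2.resize(b,(344,280),interpolation=2)]));cv2.imwrite("pics/c11b.png",cv2.resize(c,(690,560),interpolation=2))
for n in ("w11","d11","s11"):
    disc(n,(.5124,-.2159),.08,.09,.014)
    P,m=cloud(load(n));q=P[m&(np.hypot(P[...,0]-.5124,P[...,1]+.2159)<.03)&(P[...,2]>.052)&(P[...,2]<.062)]
    if len(q)>20:
        A=np.c_[q[:,:2]-[.5124,-.2159],np.ones(len(q))];print(n,len(q),"wt top plane",np.linalg.lstsq(A,q[:,2],rcond=None)[0].round(4),cv2.minEnclosingCircle(q[:,:2].astype(np.float32)))
```

```text
13.15 [ 0.51109683 -0.21587696  0.13399865] [0.47593449 0.27543615 1.17561042] 0.05989675406421256
w11 664 mec [ 0.5119 -0.2162] 0.0102 z [0.0813 0.0845 0.0855]
w11 2021 wt top plane [0.0102 0.002  0.0576] ((0.51192706823349, -0.2167385220527649), 0.023648280650377274)
d11 79 mec [ 0.5119 -0.2147] 0.0111 z [0.0806 0.0838 0.0851]
d11 321 wt top plane [0.0344 0.0407 0.057 ] ((0.5115301012992859, -0.215385302901268), 0.024506045505404472)
s11 40 mec [ 0.5127 -0.2147] 0.0101 z [0.0811 0.0841 0.0855]
s11 158 wt top plane [ 0.0048 -0.021   0.0568] ((0.5115389227867126, -0.21563339233398438), 0.02533624693751335)
```

View pics/c11.png

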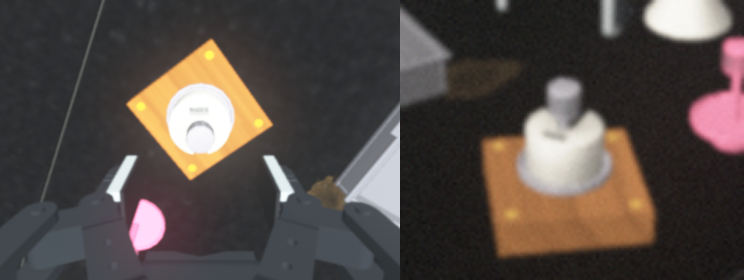

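View pics/c11b.png

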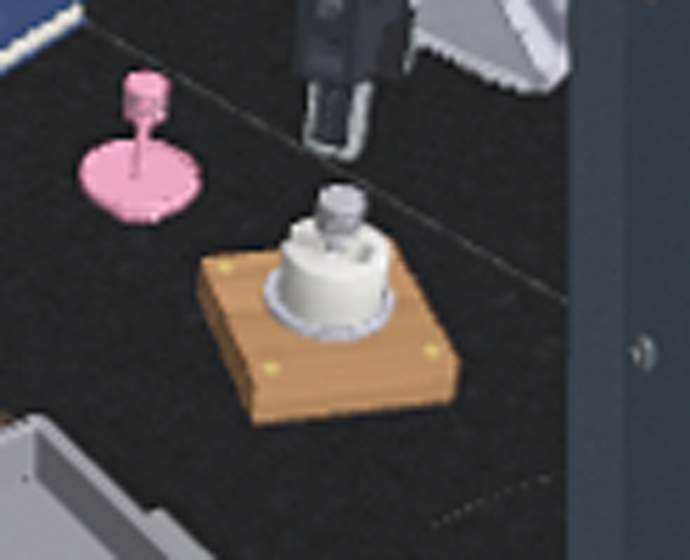

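The weight sits level on the pan: its top is at z≈0.057 and its centre is within 1 mm of the stem. Next I'll take the knob.

>>> arm_command(motion=[[[0,-0.001,-0.0004,0.015,0,0,0],[0,-0.001,-0.0004,0.035,0,0,0],[0,-0.001,-0.0004,0.05,0,0,0],[0,-0.001,-0.0004,0.06,0,0,0],[0,-0.001,-0.0004,0.0645,0,0,0],[0,-0.001,-0.0004,0.0645,0,0,0],[0,-0.001,-0.0004,0.0645,0,0,0],[0,-0.001,-0.0004,0.0645,0,0,0]]])

```text
time: 13.97
tcp_pos: [0.5129, -0.2162, 0.0706]
orientation: [0.0, -0.199, 0.98, -0.001]
ft_force: [-0.8, 0.9, 0.1]
gripper_width: 0.0424
```

Run:
```python
from h import *
plan([.512,-.216,.0695],203)
s=snap("w12");print(s['time'],s['tcp_pos'],s['ft_force'],s['gripper_width'])
cv2.imwrite("pics/c12.png",cv2.resize(load("w12")['im'][190:380,150:410,::-1],None,fx=2,fy=2,interpolation=2))
```

```text
t 13.97 shift [0.0007 0.0005 0.0011] rot [-0.09  0.02 -0.06] yaw -157.06
13.9667 [ 0.51285284 -0.21619817  0.07057356] [-0.83875564  0.94903873  0.06104435] 0.04236959248245886
```

View pics/c12.png

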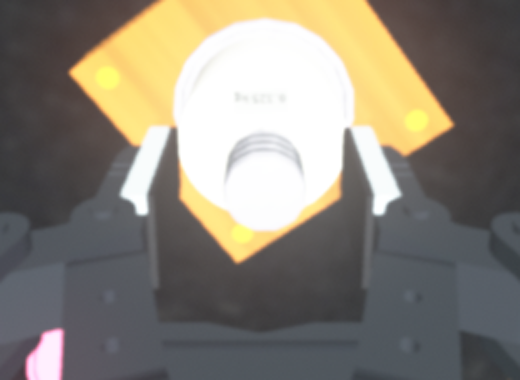

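>>> arm_command(motion=[[[-0.3,0.0005,0.0005,0.001,0,0,0],[-0.6,0.0005,0.0005,0.001,0,0,0],[-0.8,0.0005,0.0005,0.001,0,0,0],[-0.8,0.0005,0.0005,0.001,0,0,0],[-0.8,0.0005,0.0005,0.001,0,0,0],[-0.8,0.0005,0.0005,0.001,0,0,0],[-0.8,0.0005,0.0005,0.001,0,0,0],[-0.8,0.0005,0.0005,0.001,0,0,0]]], grip_force=80)

```text
time: 14.68
tcp_pos: [0.5119, -0.2157, 0.0696]
orientation: [0.0, -0.199, 0.98, -0.001]
ft_force: [-1.5, 1.4, 6.0]
gripper_width: 0.0171
```

Run:
```python
from h import *
s=snap("w13");print(s['time'],s['tcp_pos'],s['ft_force'],s['wrist_torque'],s['gripper_width'])
s=snap("d13","side")
b=load("d13")['im'][:,:,::-1][210:310,240:363]
cv2.imwrite("pics/c13.png",np.hstack([cv2.resize(load("w13")['im'][190:380,150:410,::-1],(400,293)),cv2.resize(b,(360,293),interpolation=2)]))
```

```text
14.6833 [ 0.51189919 -0.21571455  0.06959677] [-1.48261458  1.3724649   6.04142584] [0.24829778 0.26570877 0.02764103] 0.01712192544767158
```

View pics/c13.png

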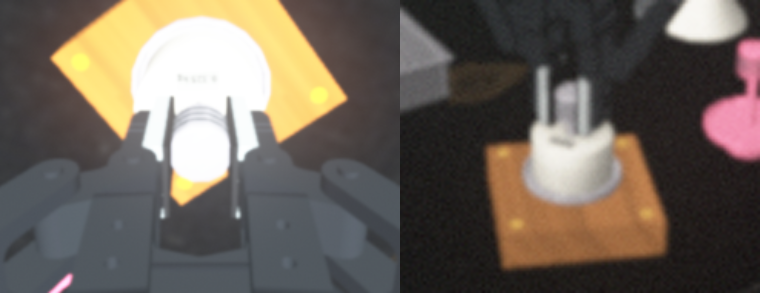

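>>> arm_command(motion=[[[-0.8,0,0,-0.002,0,0,0],[-0.8,0,0,-0.005,0,0,0],[-0.8,0,0,-0.009,0,0,0],[-0.8,0,0,-0.014,0,0,0],[-0.8,0,0,-0.019,0,0,0],[-0.8,0,0,-0.022,0,0,0],[-0.8,0,0,-0.022,0,0,0],[-0.8,0,0,-0.022,0,0,0]]])

```text
time: 15.45
tcp_pos: [0.5118, -0.2158, 0.0911]
orientation: [0.0, -0.199, 0.98, -0.001]
ft_force: [-0.2, 0.6, -5.0]
gripper_width: 0.017
```

Run:
```python
from h import *
s=snap("w14");print(s['time'],s['tcp_pos'],s['ft_force'],s['wrist_torque'],s['gripper_width'])
s=snap("d14","side");s=snap("s14","scene")
b=load("d14")['im'][:,:,::-1][200:300,240:363];c=load("s14")['im'][:,:,::-1][150:250,290:413]
cv2.imwrite("pics/c14.png",np.hstack([cv2.resize(c,(360,293),interpolation=2),cv2.resize(b,(360,293),interpolation=2)]))
```

```text
15.45 [ 0.51184049 -0.21577756  0.09111027] [-0.22956874  0.57540804 -4.97038718] [-0.00175372  0.028039    0.00112592] 0.01699502516403631
```

View pics/c14.png

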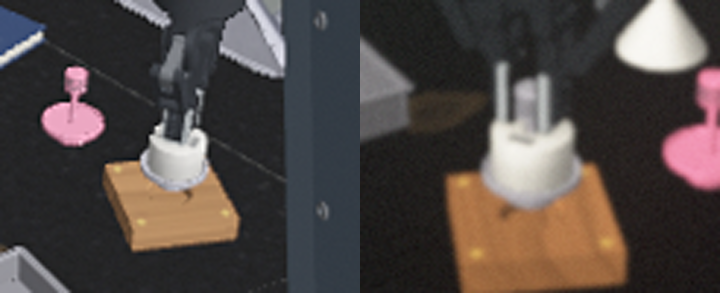

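>>> arm_command(motion=[[[-0.8,0,0,-0.004,0,0,0],[-0.8,0,0,-0.012,0,0,0],[-0.8,0,0,-0.023,0,0,0],[-0.8,0,0,-0.036,0,0,0],[-0.8,0,0,-0.05,0,0,0],[-0.8,0,0,-0.063,0,0,0],[-0.8,0,0,-0.074,0,0,0],[-0.8,0,0,-0.082,0,0,0],[-0.8,0,0,-0.087,0,0,0],[-0.8,0,0,-0.0885,0,0,0],[-0.8,0,0,-0.0885,0,0,0],[-0.8,0,0,-0.0885,0,0,0],[-0.8,0,0,-0.0885,0,0,0],[-0.8,0,0,-0.0885,0,0,0],[-0.8,0,0,-0.0885,0,0,0]]])

```text
time: 16.85
tcp_pos: [0.5115, -0.2155, 0.1789]
orientation: [-0.0, -0.199, 0.98, -0.0]
ft_force: [-0.5, 0.2, -7.0]
gripper_width: 0.0173
```

Run:
```python
from h import *
s=snap("w15");print(s['time'],s['tcp_pos'],s['orientation'],s['ft_force'],s['wrist_torque'],s['gripper_width'],abs(s['joint_velocities']).max())
s=snap("d15","side");s=snap("s15","scene")
b=load("d15")['im'][:,:,::-1][140:300,220:390];c=load("s15")['im'][:,:,::-1][90:250,270:440]
cv2.imwrite("pics/c15.png",np.hstack([cv2.resize(c,(400,376),interpolation=2),cv2.resize(b,(400,376),interpolation=2)]))
cv2.imwrite("pics/c15s.png",load("s15")['im'][:,:,::-1])
a=np.array([.512,-.216])
for n in ("d15","s15","w15"):
    P,m=cloud(load(n));q=P[m&(np.hypot(P[...,0]-a[0],P[...,1]-a[1])<.04)]
    for nm,lo,hi in (("top",.163,.171),("pan/rim",.136,.1435),("foot",.115,.134)):
        r=q[(q[:,2]>lo)&(q[:,2]<hi)]
        if len(r)>15:
            A=np.c_[r[:,:2]-a,np.ones(len(r))];print(n,nm,len(r),np.linalg.lstsq(A,r[:,2],rcond=None)[0].round(4),'zmin',np.percentile(r[:,2],2).round(4))
```

```text
16.85 [ 0.51152442 -0.21552914  0.17890624] [-4.67798011e-04 -1.98925066e-01  9.80014575e-01 -1.77354136e-04] [-0.5273771   0.21693414 -6.95985266] [ 0.01172776 -0.03104439 -0.00663543] 0.017327662875570006 0.004176172679934564
d15 top 262 [0.0233 0.0335 0.1666] zmin 0.1633
d15 pan/rim 226 [ 0.001  -0.0013  0.1399] zmin 0.1365
d15 foot 58 [-0.0829 -0.083   0.124 ] zmin 0.122
s15 top 120 [-0.0021 -0.0125  0.1665] zmin 0.1636
s15 pan/rim 115 [-0.0015 -0.0085  0.1402] zmin 0.1371
s15 foot 16 [-0.1675  0.2721  0.1203] zmin 0.1216
w15 top 2232 [0.0228 0.0139 0.1671] zmin 0.1642
w15 pan/rim 1248 [0.0067 0.0021 0.1404] zmin 0.1376
```

View pics/c15.png

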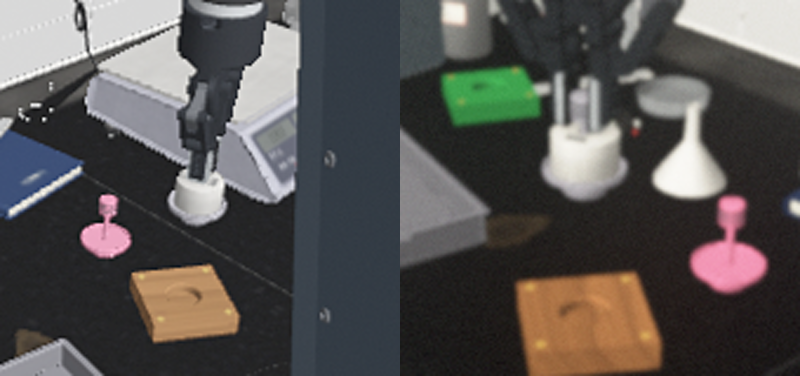

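View pics/c15s.png

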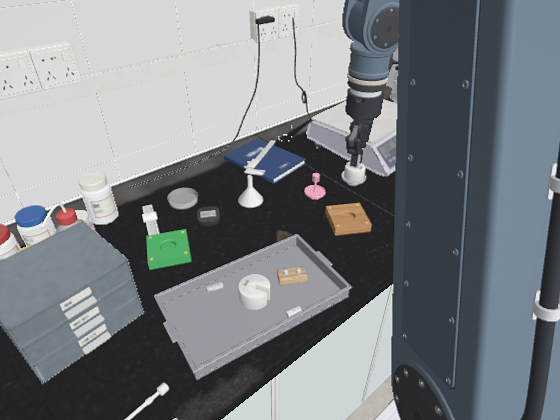

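View pics/w15.png

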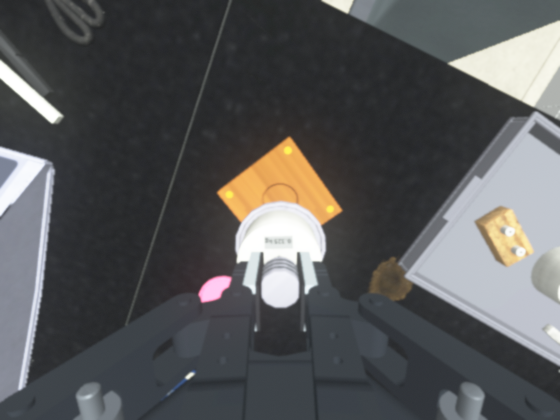

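Run:
```python
from plant import manip
print(manip.state()['tcp_pos'],abs(manip.state()['joint_velocities']).max()); print(manip.hand_in())
```

```text
[ 0.51165641 -0.21560004  0.17919473] 0.0024616361411931268
the job is handed in; nothing more can be done
None
```

I slid the small slotted weight (marked 0.325 kg) under the knob and around the hanger's stem, and let it go in the pan. I then took the hanger by its knob and lifted it straight up. I handed it in at about 17 s, still held by the knob with 80 N.

**Last checks**
- **Height:** the foot's underside is at about z = 0.122 m, which is about 10 cm above the stand top.
- **Level and still:** the tool points straight down. The pan rim fits level to within about 0.5° in all three cameras, and the arm was practically still.
- **Weight seated:** its top was at z ≈ 0.057 m before the lift, as expected when it sits on the pan floor. Its centre was within about 1 mm of the stem.
- **Load:** the vertical force was 5–7 N across the last readings; hanger and weight together should give about 5.6 N.
- **Other things:** the big weight, die block, packing pieces, funnel, stopwatch and pink look-alike all appear where they were.

**What did not go cleanly or agree**
- While releasing the weight I repeated the downward shift by mistake, so the open fingers went about 6 mm lower than intended. The force read near zero afterwards, and the next views showed the weight and hanger undisturbed.
- The weight's top surface fits tilted by up to about 2° in the side and wrist views, but almost flat in the scene view. I put this down to the fit picking up the weight's edges.

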